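# Lock the parts chest with the bent pin

## Robot

A 6-joint arm with a two-finger parallel gripper is mounted at the origin on the work surface. World frame = base frame: x ahead of the robot, y to its left, z up, the work surface at z = 0. Lengths are in m, angles in rad, forces in N, time in s.
With the tool pointing down it reaches from about 0.275 to 0.875 m from the base axis. Payload 12.5 kg.
Tool frame: the origin (TCP) lies on the centre line of the jaws, within the pads' length; the fingertips stand r.finger_overhang ahead of it and the grasp point (between the pads) lies 3 mm ahead of it (r.finger_overhang is the distance from the TCP to the fingertips, in m); z points along the fingers, y is the direction in which the jaws open and shut (so a half turn about z gives the same grasp; the last joint's range is limited). The gripper opens to 85 mm and grips with 20 to 120 N. Pads are 22 mm wide; open, the fingers measure 114 mm over their backs; the gripper's body (76 mm by 85 mm) begins 54 mm behind the grasp point. The pads swing forward as they close: fully open they stand 13 mm farther back than shut.
Start: joints at [-1.309, 0.351, 1.652, -0, 1.139, -0.085], TCP at [0.187, -0.517, 0.253] pointing down, gripper open.
Joint ranges: [-2.75, 2.75], [-0.79, 2.1], [0.01, 2.65], [-1.57, 4.71], [0.07, 3.14], [-2.87, 2.87]. Speed limits (rad/s): [2.22, 2.22, 2.79, 3.14, 3.14, 3.14].

## Interface

Orientations are given as a unit quaternion [x, y, z, w].
In Python, from cell import r, optics gives the robot as it stands. The module is installed in compiled form; this text tells all that it offers. Calls block until the motion is done:
- r.move_to(position, orientation): joint-space move of the TCP to a pose.
- r.move_linear(position, rot=None, vel=0.15): straight line of the TCP; rot=None keeps the orientation; vel is the mean speed in m/s.
- r.set_joints(angles): joint-space move.
- r.set_gripper(opening, squeeze=None): opening from 0.0 (shut) to 1.0 (fully open); squeeze is the grip in N (None keeps the last); returns when the fingers have stopped.
- r.sleep(seconds).
- r.inverse_kinematics(position, orientation): joint angles nearest the present ones, or None.
- optics.get_image(name): name is "side" or "top"; returns a dict with "pixels" (420x560x3 uint8, red, green, blue), "depth" (420x560 float32, m along the optical axis (not along the pixel's ray), 0 where there is no reading), "fx", "fy", "cx", "cy" (pixels), "camera_from_world" (4x4, takes a point from world to camera coordinates). Camera axes: x right, y down, z forward; pixel columns grow to the right and rows downward; lengths in m; the calibration is good to about 2 mm. A picture is of the moment at which its call begins.
A pose or a line that the arm cannot do raises r.PlanningError and nothing moves.
- r.hand_in(): hands the job in, once; it reports no verdict.
Readings, each from a call of its own:
- r.current_t(): time.
- r.current_q(): joint angles.
- r.current_qvel(): joint speeds.
- r.current_effort(): joint torques, N m.
- r.current_tool_pos(): TCP position.
- r.current_ee_rot(): TCP orientation.
- r.current_contact_force(): force on the tool from outside, world axes, zero at the start.
- r.current_torque(): the same for the moment, N m.
- r.current_opening(): opening from 0.0 (shut) to 1.0 (fully open).
Only numpy, scipy, OpenCV 4.12 (cv2) and the standard library are available. Lean on these libraries where they do the work, as an engineer would, in place of code of your own. Each camera call takes 0.05 s, during which the arm holds its last target.

## Task

Lock the red parts chest: fold its hasp strap flat over the staple, then pass the bent locking pin along its own curve through the staple's eye until its collar meets the stop, wherever that is set. Press it home there with about 10 N for half a second (the pin must never bear on the staple or the stop with more than 20 N), then let go so that the pin lies flat in the eye with the strap still down; leave everything else where it is.

Things in the scene. Friction and masses are not known exactly. Their poses are not given: they have to be found in the camera images.
- chest: red steel parts chest fixed to the bench, 190 mm (x) by 230 mm (y), 80 mm tall; origin under its centre, straight below the staple's, x roughly away from the robot, z up. Its flat lid carries a staple in the middle, a stop to one side of it and a hasp strap hinged towards +x; two hinge lugs 10 mm tall stand at x = 70 mm
- staple: U-shaped staple of 8 mm round steel bar on the lid, rigid. Origin: centre of its eye, 5 mm above the lid's top. Eye 11 mm wide (along y), 11 mm high, 8 mm thick (along x); staple top 14 mm above the origin. x points level through the eye, the way the pin must travel; y to the free side of the lid (chest -x), away from the hinge; the pin's arc centre must lie on this +y side; z up
- stop: adjustable stop on the lid: two steel cheeks 10 mm high, open above, 16 mm apart; the bar lies between them, the pin's collar butts on their faces. Origin on the pin's circle through the eye, 0.85 rad before it, at staple x = -41, y = 19 mm; x along the pin's travel there. The cheeks are set by hand: their faces stand anywhere from 7 mm before to 7 mm past this origin (not measured). Press along this x
- strap (a joint): slotted flat steel hasp strap, 36 mm wide, 102 mm long, in rad: 0 = flat over the staple, flush with the lid; more = swung up. Hinge axis along staple x, at staple y = -70 mm, z = -7 mm. Rubbing hinge (about 0.11 N m): it stays where left and must be pressed down, e.g. straight down with the closed fingers to the lid's level at staple x = 0, y = -35 mm (solid there from y = -70 to -16 mm)
- pin: bent locking pin, about 0.18 kg, lying on the bench, handle up: the curved one of two pins. Origin: underside of its handle block; z up, x the way it travels at the handle, y to its arc's centre. Its 8 mm round bar, centre line 4 mm above the underside, follows a circle of radius 55 mm centred at x = 0, y = 55 mm: at angle a it is at x = 55 sin a, y = 55 (1 - cos a)
- pin_grip (a point): centre of the pin's upright dark steel handle block, half-way up; axes as the pin's. Block 24 mm (x) by 14 mm (y) by 50 mm tall, its underside 25 mm below this point; best pinched from above across the 14 mm. Handle sits at angle a = 0 of the arc; front face of the collar (a plate 26 mm wide, 16 mm tall, 4 mm thick, underside level with the handle's) at a = 0.47 rad
- pin_tip (a point): the pin's tip, at the end of the bar, on its centre line, at a = 2.20 rad of the arc (last 0.12 rad tapered to 5 mm)
- pin_mid (a point): point on the bar's centre line at a = 1.32 rad, which ends up within about 7 mm of the eye's centre (before or past it, as the stop is set) when the collar is home against the stop
- straight_pin: bystander: a steel pin with the same upright handle and collar but a straight bar 100 mm long; leave it alone
- glue: bystander: yellow bottle, 54 mm wide, 160 mm tall; origin under its centre
- jar: bystander: clear screw-top jar, 64 mm wide, 75 mm tall; origin under its centre
- tape: bystander: grey tape roll lying flat, 100 mm across, 25 mm tall; origin under its centre
- screwdriver: bystander: screwdriver lying on the table
- wrench: bystander: wrench lying on the table
- offcut: bystander: wood offcut 90 x 45 x 30 mm; origin under its centre
Not all that is in view belongs to the job. Leave any blue or orange look-alike of the pin alone.

How it is judged:
By the outcome, as a careful person would: the job done as asked, in the order asked, and still so for the second after the job is handed in, with the robot touching nothing.
It also fails if it takes over 64 s, if anything falls off the work surface, if the arm or the gripper's body presses on something with over 40 N, if the wrist force passes 120 N, or if a joint passes its speed limit or range.

## Working session

There is one attempt and no reset: what is moved stays moved. The work goes in short steps, each a Python script; the robot and the scene stay as the last script left them, time stands still between calls to the robot, and variables do not carry over. Pictures are saved under pics/ and viewed, and the job is handed in when it is done.

```bash
mkdir -p pics; ls; python3 - <<'E'
from cell import r, optics
import cv2, numpy as np, pickle
for n in ("top","side"):
    im=optics.get_image(n); pickle.dump(im,open(f"pics/{n}0.pkl","wb"))
    cv2.imwrite(f"pics/{n}0.png",im["pixels"][:,:,::-1])
    print(n,im["fx"],im["fy"],im["cx"],im["cy"]); print(np.round(im["camera_from_world"],3))
print(r.current_t(), r.finger_overhang, r.current_ee_rot(), r.current_tool_pos())
E
```

```text
pics
top 513.0668482138418 513.0668482138418 284.50697857410114 214.04478919643606
[[ 0.012 -1.     0.007 -0.042]
 [-0.997 -0.012 -0.081  0.495]
 [ 0.081 -0.006 -0.997  1.315]
 [ 0.     0.     0.     1.   ]]
side 393.94453047341005 393.94453047341005 280.4649933334372 209.22167055897918
[[-0.859 -0.513  0.014  0.432]
 [-0.352  0.569 -0.743  0.228]
 [ 0.373 -0.643 -0.669  0.976]
 [ 0.     0.     0.     1.   ]]
0.1 0.022 [ 9.85003690e-01  1.72532451e-01 -5.11315709e-05 -5.30915171e-04] [ 0.18688209 -0.51698212  0.25279284]
```

View pics/top0.png

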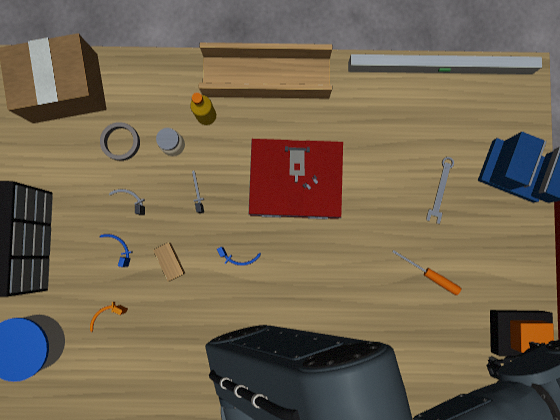

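View pics/side0.png

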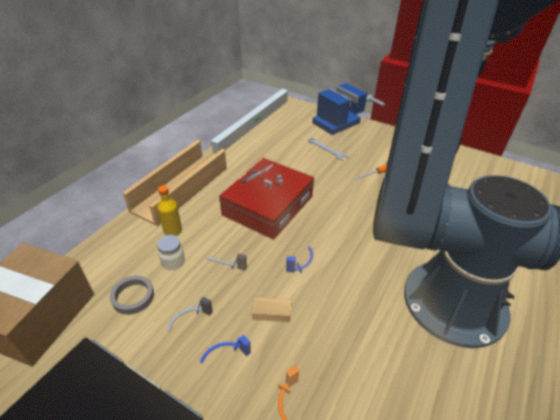

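The top view shows the red chest around (296,178), the bare-steel curved pin with its handle at (139,209), the straight pin at (197,195), and blue and orange look-alikes. I'll enlarge the chest and the pin.

```bash
python3 - <<'E'
import cv2, numpy as np, pickle
t=pickle.load(open("pics/top0.pkl","rb"));s=pickle.load(open("pics/side0.pkl","rb"))
def crop(im,x0,y0,w,h,k,name):
    c=im["pixels"][y0:y0+h,x0:x0+w,::-1]
    cv2.imwrite(name,cv2.resize(c,None,fx=k,fy=k,interpolation=cv2.INTER_CUBIC))
crop(t,240,130,110,95,7,"pics/c_chest.png")
crop(t,100,175,60,50,12,"pics/c_pin.png")
crop(s,210,150,110,90,7,"pics/c_chest_s.png")
crop(s,160,290,60,45,12,"pics/c_pin_s.png")
E
```

```text
(no output)
```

View pics/c_chest.png

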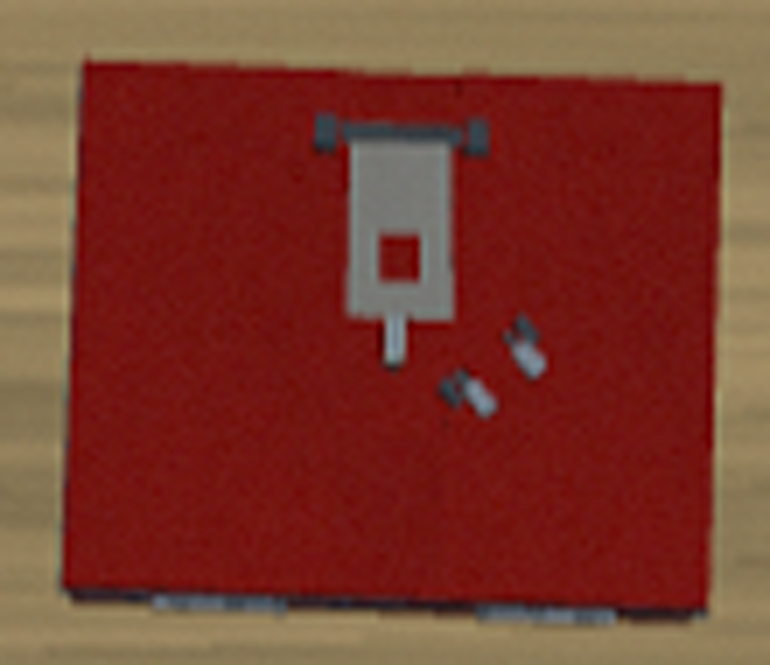

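View pics/c_pin.png

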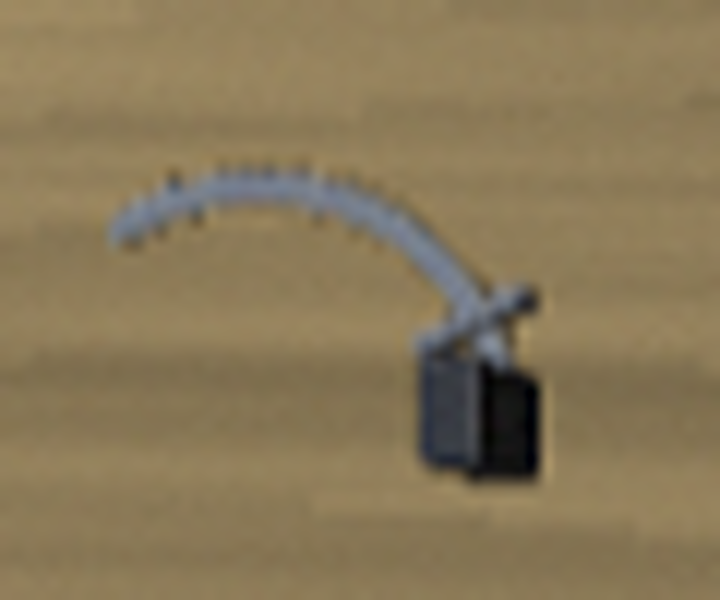

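View pics/c_chest_s.png

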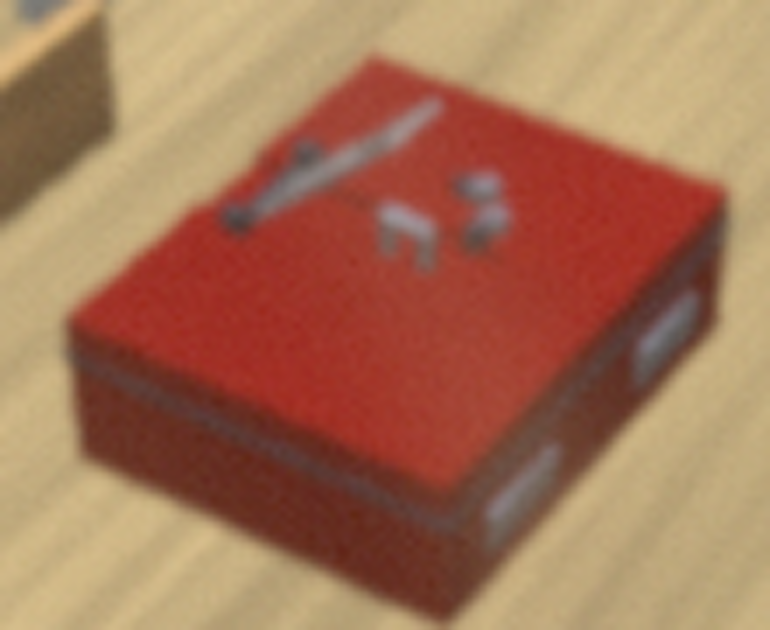

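View pics/c_pin_s.png

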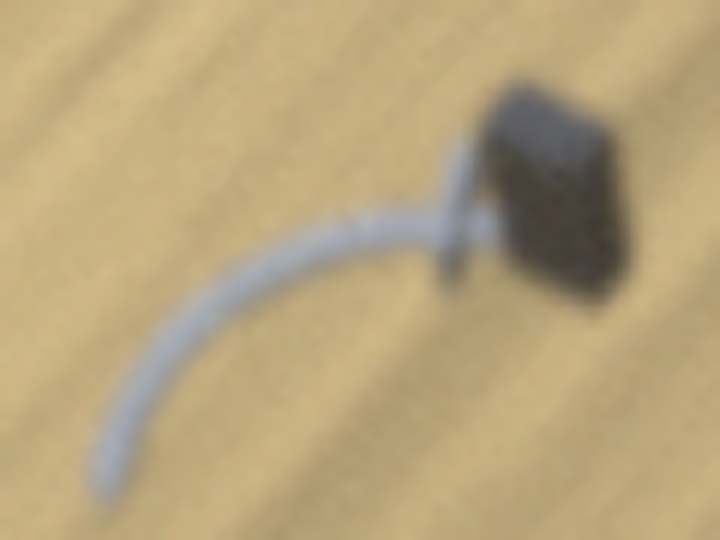

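```bash
cat > h.py <<'E'
import numpy as np, cv2, pickle
from scipy.optimize import least_squares
def Rz(a): c,s=np.cos(a),np.sin(a); return np.array([[c,-s,0],[s,c,0],[0,0,1.]])
def proj(im,P):
    P=np.atleast_2d(P); C=im["camera_from_world"]; q=P@C[:3,:3].T+C[:3,3]
    return np.c_[im["fx"]*q[:,0]/q[:,2]+im["cx"], im["fy"]*q[:,1]/q[:,2]+im["cy"]]
def back(im,uv,z):
    C=im["camera_from_world"]; R,t=C[:3,:3],C[:3,3]; o=-R.T@t
    uv=np.atleast_2d(uv); d=np.c_[(uv[:,0]-im["cx"])/im["fx"],(uv[:,1]-im["cy"])/im["fy"],np.ones(len(uv))]@R
    return o+d*((z-o[2])/d[:,2])[:,None]
def uc(pts,off,k): return (np.array(pts,float)+.5)/k-.5+np.array(off)
def pinpt(a,z=.004): a=np.atleast_1d(a); return np.c_[.055*np.sin(a),.055*(1-np.cos(a)),np.full(len(a),z)]
HT=np.array([[sx*.012,sy*.007,z] for z in (.05,0) for sx,sy in((1,1),(1,-1),(-1,-1),(-1,1))])
def crop(im,x0,y0,w,h,k,name,curves=()):
    c=cv2.resize(np.ascontiguousarray(im["pixels"][y0:y0+h,x0:x0+w,::-1]),None,fx=k,fy=k,interpolation=cv2.INTER_CUBIC)
    for P,col in curves:
        uv=((proj(im,P)-[x0,y0]+.5)*k-.5)
        cv2.polylines(c,[np.round(uv*8).astype(np.int32)],False,col,1,cv2.LINE_AA,3)
    cv2.imwrite(name,c)
# staple frame in chest: x=chest y, y=-chest x
def st2w(ch,P):
    P=np.atleast_2d(P); Q=np.c_[-P[:,1],P[:,0],P[:,2]+.085]
    return Q@Rz(ch[2]).T+[ch[0],ch[1],0]
def pin2w(p,P): return np.atleast_2d(P)@Rz(p[2]).T+[p[0],p[1],p[3] if len(p)>3 else 0]
E
python3 - <<'E'
from h import *
t=pickle.load(open("pics/top0.pkl","rb"));s=pickle.load(open("pics/side0.pkl","rb"))
L=np.array([[.095,.115,.08],[.095,-.115,.08],[-.095,-.115,.08],[-.095,.115,.08]])
ut=uc([(85,62),(720,85),(708,606),(66,590)],(240,130),7)
print(back(t,ut,.08).round(4))
us=uc([(372,57),(726,190),(450,492),(70,320)],(210,150),7)
print(back(s,us,.08).round(4))
def fit(im,uv,idx,x0=(.6,0,0)):
    f=lambda p:(proj(im,L[idx]@Rz(p[2]).T+[p[0],p[1],0])-uv).ravel()
    return least_squares(f,x0)
a=fit(t,ut,[0,1,2,3]);print(a.x,a.fun.round(2))
# side: which corner? far right-of-view...
Wc=L@Rz(a.x[2]).T+[a.x[0],a.x[1],0]; print(proj(s,Wc).round(1),us.round(1))
# depth check
for (u,v) in [(262,200),(330,200),(262,150),(330,150)]: 
    d=t["depth"][v,u]; C=t["camera_from_world"]; q=np.array([(u-t["cx"])/t["fx"]*d,(v-t["cy"])/t["fy"]*d,d]); print((C[:3,:3].T@(q-C[:3,3])).round(4))
# pin
tip=uc([(112,237)],(100,175),12); bar=uc([(170,203),(255,187),(340,200),(400,240),(455,295)],(100,175),12)
top=uc([(422,356),(480,356),(478,470),(422,465)],(100,175),12)
print(back(t,tip,.004),back(t,top,.05))
def f(p):
    r=[ (proj(t,pin2w(p,pinpt(2.2)))-tip).ravel()]
    b=back(t,bar,.004)-[p[0],p[1],0]; b=b@Rz(p[2]); r.append((np.hypot(b[:,0],b[:,1]-.055)-.055)/.0024)
    w=HT[[0,1,2,3]]; r.append((proj(t,pin2w(p,w))-top).ravel()*.5)  # order: +x+y is top-left
    return np.concatenate(r)
p=least_squares(f,[.45,.3,0]);print("pin",p.x,p.fun.round(2))
np.save("est0.npy",np.r_[a.x,p.x])
pc=[pin2w(p.x,pinpt(np.linspace(0,2.2,40))),pin2w(p.x,HT[[0,1,2,3,0]]),pin2w(p.x,HT[[4,5,6,7,4]])]
crop(t,100,175,60,50,12,"pics/o_pin.png",[(c,(0,255,0)) for c in pc])
crop(s,160,290,60,45,12,"pics/o_pin_s.png",[(c,(0,255,0)) for c in pc])
ch=a.x
sc=[st2w(ch,[[0,y,z] for y,z in((-.0135,-.005),(-.0135,.014),(.0135,.014),(.0135,-.005))]),
 Wc[[0,1,2,3,0]], st2w(ch,[[-.041,.019,-.005],[-.041,.019,.005]]), st2w(ch,[[-.018,-.07,-.005],[.018,-.07,-.005]])]
for th in(.7,.9,1.1): sc.append(st2w(ch,[[sx*.018,-.07+r_*np.cos(th),-.007+r_*np.sin(th)] for sx,r_ in((-1,0),(-1,.102),(1,.102),(1,0))]))
crop(t,240,130,110,95,7,"pics/o_ch.png",[(c,(0,255,0)) for c in sc])
crop(s,210,150,110,90,7,"pics/o_ch_s.png",[(c,(0,255,0)) for c in sc])
E
```

```text
[[ 0.68    0.0494  0.08  ]
 [ 0.6747 -0.1789  0.08  ]
 [ 0.4868 -0.1751  0.08  ]
 [ 0.4896  0.053   0.08  ]]
[[ 0.6756 -0.1739  0.08  ]
 [ 0.4881 -0.1702  0.08  ]
 [ 0.4905  0.0579  0.08  ]
 [ 0.6785  0.0524  0.08  ]]
[ 0.58276645 -0.06289247 -0.01838919] [-0.36  0.04  0.3  -0.38  0.41  0.44 -0.35 -0.11]
[[219.6 194.7]
 [263.7 156.9]
 [314.9 176. ]
 [274.8 219.1]] [[262.7 157.7]
 [313.3 176.7]
 [273.9 219.9]
 [219.6 195.3]]
[0.5243 0.0211 0.0834]
[ 0.5265 -0.148   0.0823]
[0.6508 0.0231 0.0801]
[ 0.6539 -0.148   0.076 ]
[[0.54288377 0.42778239 0.004     ]] [[0.51304031 0.34573106 0.05      ]
 [0.51319433 0.333467   0.05      ]
 [0.48895905 0.33305227 0.05      ]
 [0.48987331 0.34491323 0.05      ]]
pin [0.50038225 0.34035201 0.02416487] [-0.38  0.05  0.11  0.13  0.16 -0.57 -0.53 -0.38  0.16 -0.04  0.13 -0.01
  0.08 -0.44  0.32]
```

View pics/o_pin.png

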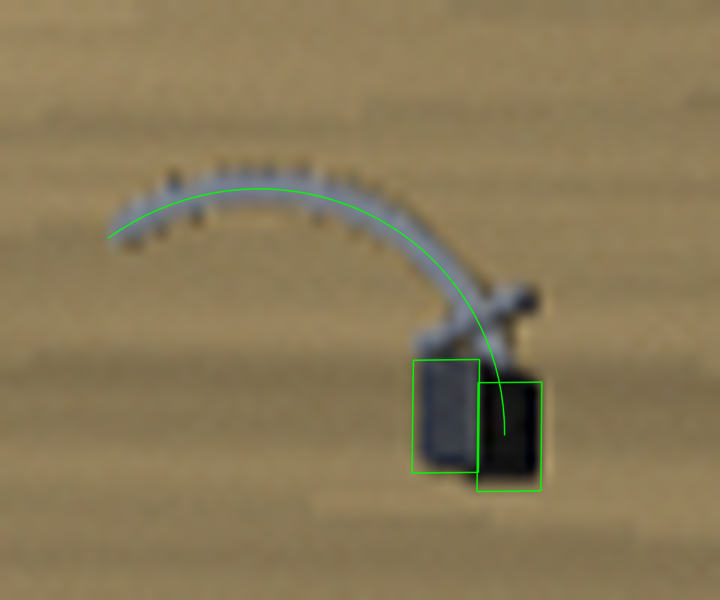

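View pics/o_pin_s.png

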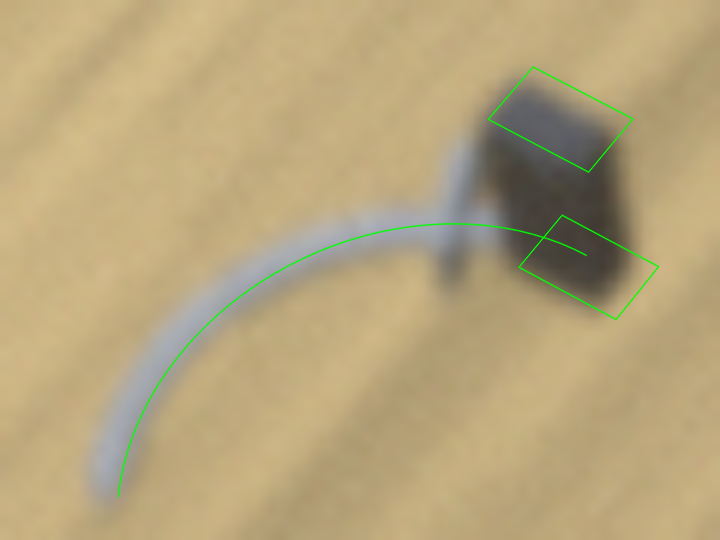

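View pics/o_ch.png

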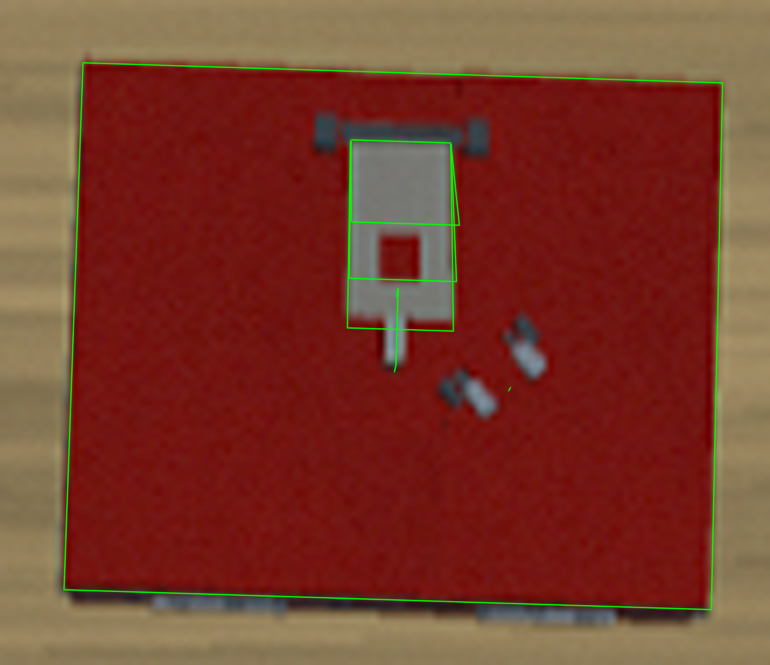

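View pics/o_ch_s.png

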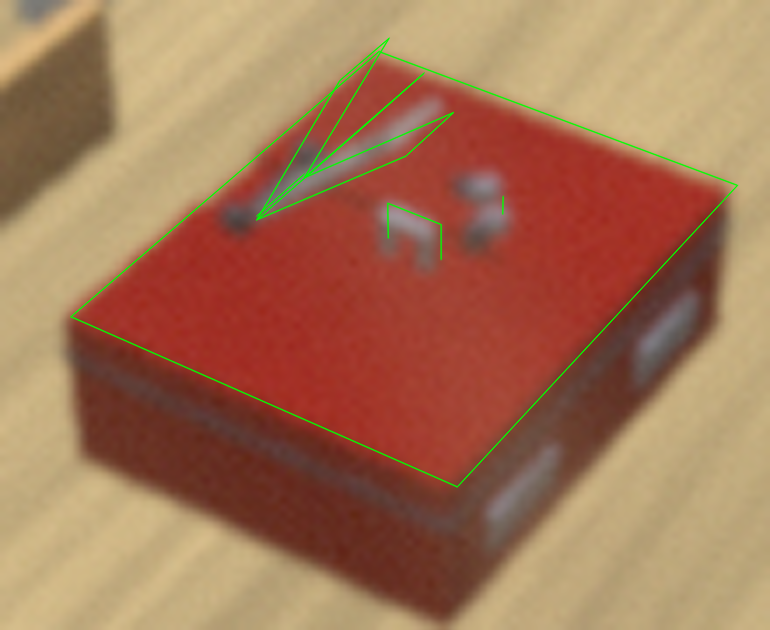

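The overlays agree with the top view to about 1 px. The side view is offset by about 1 px (roughly 3–4 mm between cameras), so I'll refine relatively later. The strap is up at about 0.75 rad. Next I press it down.

```bash
cat >> h.py <<'E'
def qd(yaw):
    """tool down, tool x along world heading yaw -> tool y at yaw-90deg"""
    return np.array([np.cos(yaw/2),np.sin(yaw/2),0,0])
E
python3 - <<'E'
from cell import r, optics
from h import *
ch=np.array([.583,-.0607,-.018])
p=st2w(ch,[[0,-.035,0]])[0]; print(p)
q=qd(ch[2])
for z in(.23,.104): print(r.inverse_kinematics([p[0],p[1],z],q))
r.set_gripper(0.0,40)
print(r.current_t(), r.current_opening())
r.move_to([p[0],p[1],.20],q); print("t",r.current_t(),r.current_contact_force().round(2) if hasattr(r.current_contact_force(),'round') else r.current_contact_force())
r.move_linear([p[0],p[1],.106],vel=.12); print("t",r.current_t(),np.round(r.current_contact_force(),2),np.round(r.current_tool_pos(),4))
E
```

```text
[ 0.61799433 -0.06132997  0.085     ]
[-1.73862196e-01  5.02259822e-01  1.48133904e+00 -4.44089210e-16
  1.15799379e+00  1.41493413e+00]
[-1.73862196e-01  6.54059468e-01  1.57038632e+00 -4.44089210e-16
  9.17146870e-01  1.41493413e+00]
0.8667 0.00240441663485627
t 3.1167 [ 0.28 -0.5  -0.12]
t 4.05 [-0.04 -0.13  0.25] [ 0.6185 -0.0614  0.1066]
```

```bash
python3 - <<'E'
from cell import r, optics
from h import *
p=[.61799,-.06133]
for z in(.1045,.1035,.1027,.1020,.1014,.1008):
    r.move_linear([p[0],p[1],z],vel=.02)
    f=np.array(r.current_contact_force()); print(z,r.current_t(),f.round(2),np.round(r.current_tool_pos(),4))
    if f[2]>10: break
for n in ("side","top"):
    im=optics.get_image(n); pickle.dump(im,open(f"pics/{n}1.pkl","wb"))
    crop(im,*((190,120,140,110,5) if n=="side" else (230,110,130,110,5)),f"pics/{n}1.png")
E
```

```text
0.1045 4.3 [-0.59 -0.28  0.63] [ 0.6181 -0.0614  0.1049]
0.1035 4.55 [0.94 0.09 0.44] [ 0.6181 -0.0613  0.1036]
0.1027 4.8 [0.64 0.25 0.43] [ 0.6181 -0.0614  0.1027]
0.102 5.05 [0.32 0.18 0.75] [ 0.618  -0.0613  0.1019]
0.1014 5.3 [-0.17 -0.66  3.04] [ 0.618  -0.0613  0.1015]
0.1008 5.55 [-1.64  0.57  7.88] [ 0.618  -0.0613  0.1014]
```

View pics/side1.png

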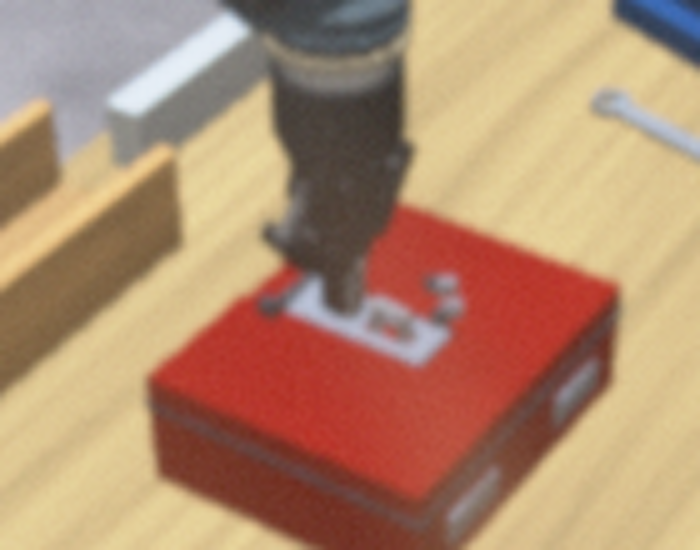

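View pics/top1.png

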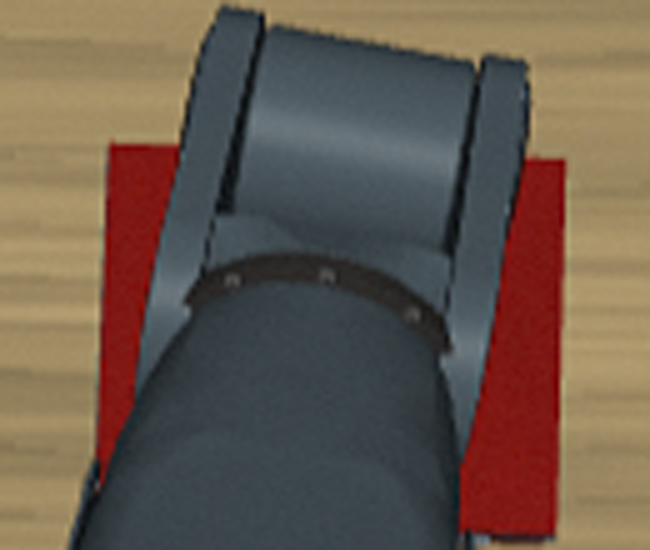

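The strap is flat: contact came at a fingertip height of 0.0795, at lid level. In the side view the fingers stand at about (343,310) with the strap flush and the staple poking through its slot. Next I refine the pin and go to grasp it.

```bash
python3 - <<'E'
from h import *
t=pickle.load(open("pics/top0.pkl","rb"));s=pickle.load(open("pics/side0.pkl","rb"))
print("finger bottom in side:", (proj(s,[[.618,-.0613,.0795],[.618-.011,-.0613+.014,.0795],[.618-.011,-.0613-.014,.0795]])-[190,120]+.5)*5-.5)
def fit(im,off,tip,bar,hts,idx,x0=[.5,.34,0]):
    tip=uc([tip],off,12);bar=uc(bar,off,12);hts=uc(hts,off,12)
    def f(p):
        b=(back(im,bar,.004)-[p[0],p[1],0])@Rz(p[2])
        return np.concatenate([(proj(im,pin2w(p,pinpt(2.2)))-tip).ravel(),(np.hypot(b[:,0],b[:,1]-.055)-.055)/.0024,(proj(im,pin2w(p,HT[idx]))-hts).ravel()*.7])
    r=least_squares(f,x0); print(r.x.round(4),r.fun.round(2)); return r.x
pt=fit(t,(100,175),(112,235),[(175,198),(255,185),(330,191),(390,222),(430,258),(465,298)],[(421,356),(540,480),(480,356)],[0,6,1])
ps=fit(s,(160,290),(105,497),[(118,430),(150,360),(200,305),(270,255),(340,228),(400,225)],[(518,75),(607,132),(595,305),(632,255)],[1,2,7,6])
for im,p,n,o in((t,pt,"t",(100,175)),(s,ps,"s",(160,290))):
    pc=[pin2w(p,pinpt(np.linspace(0,2.2,40))),pin2w(p,HT[[0,1,2,3,0]]),pin2w(p,HT[[4,5,6,7,4]])]
    crop(im,*o,60,50,12,f"pics/o2_pin_{n}.png",[(c,(0,255,0)) for c in pc])
a=cv2.imread("pics/o2_pin_t.png");b=cv2.imread("pics/o2_pin_s.png");cv2.imwrite("pics/o2.png",cv2.resize(np.hstack([a,b]),(800,333)))
E
```

```text
finger bottom in side: [[344.93785299 310.28434483]
 [347.50784002 328.51619589]
 [372.72221964 304.10198237]]
[0.5012 0.3401 0.0243] [-0.27 -0.1   0.1  -0.04  0.31 -0.07 -0.4  -0.22 -0.4  -0.01  0.09  0.38
  0.02 -0.06]
[0.5045 0.3416 0.0293] [-0.58 -0.27 -0.36  0.17  0.27  0.52  0.47 -0.37 -0.37 -0.75  0.27 -1.08
  0.03  0.54  0.35  0.37]
```

View pics/o2.png

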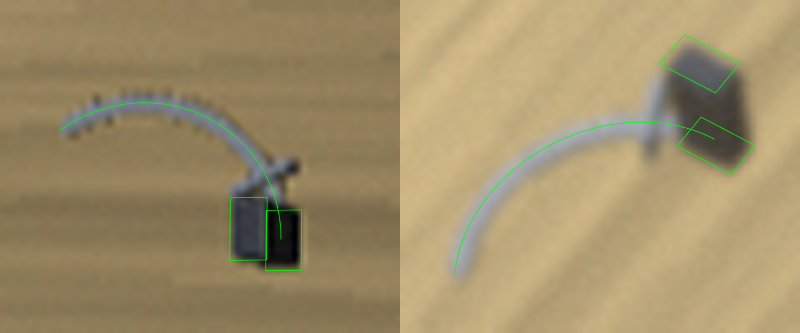

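```bash
python3 - <<'E'
from cell import r, optics
from h import *
pos=r.current_tool_pos()
r.move_linear([pos[0],pos[1],.17],vel=.2)
pin=np.array([.5028,.3408,.027])
r.set_gripper(.55,100)
print(r.current_t())
r.move_to([pin[0],pin[1],.14],qd(pin[2])); print(r.current_t(),np.round(r.current_q(),2))
for n in ("top","side"):
    im=optics.get_image(n); pickle.dump(im,open(f"pics/{n}2.pkl","wb"))
    crop(im,*((210,150,110,90,7) if n=="side" else (240,130,110,95,7)),f"pics/{n}2_ch.png")
    crop(im,*((120,240,140,110,5) if n=="side" else (80,130,130,110,5)),f"pics/{n}2_pin.png")
a=cv2.imread("pics/top2_pin.png");b=cv2.imread("pics/side2_pin.png");cv2.imwrite("pics/p2.png",cv2.resize(np.hstack([a,b]),(800,330)))
E
```

```text
6.6583
8.2083 [ 0.52  0.58  1.59 -0.    0.97  2.06]
```

View pics/p2.png

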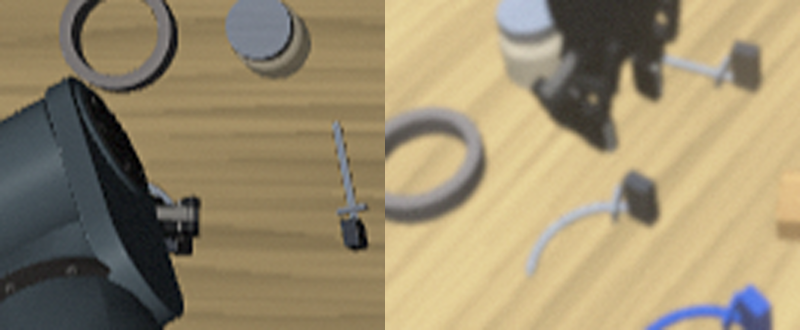

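View pics/top2_ch.png

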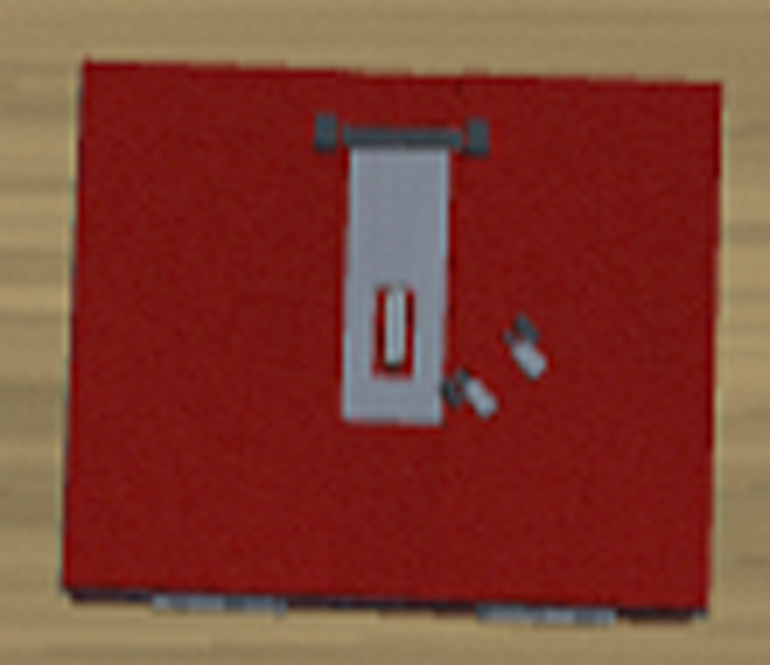

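View pics/side2_ch.png

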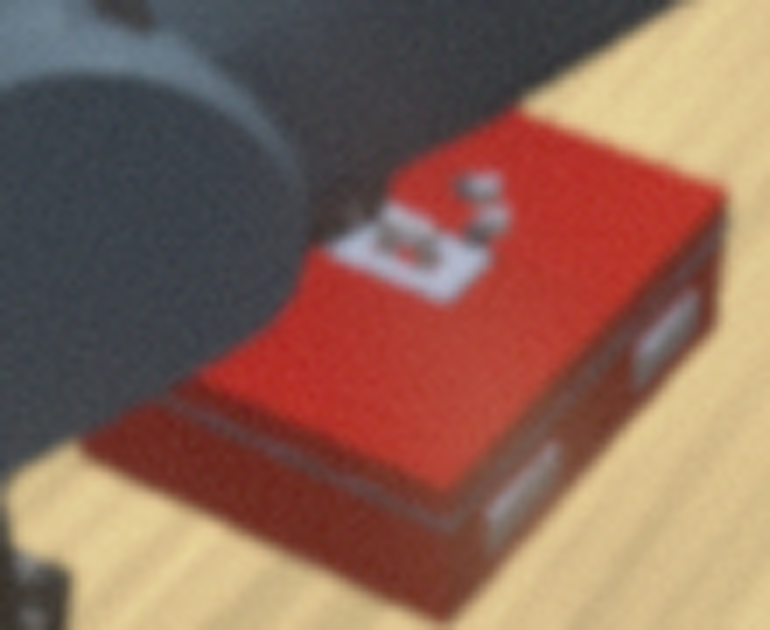

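```bash
python3 - <<'E'
from cell import r, optics
from h import *
pin=np.array([.5038,.3412,.028])
r.move_linear([pin[0],pin[1],.031],qd(pin[2]),vel=.15)
print(np.round(r.current_contact_force(),2),np.round(r.current_tool_pos(),4))
r.set_gripper(0,100)
print(r.current_t(),r.current_opening(),np.round(r.current_contact_force(),2),np.round(r.current_tool_pos(),4))
im=optics.get_image("side"); pickle.dump(im,open("pics/side3.pkl","wb"))
r.move_linear([pin[0],pin[1],.131],vel=.2)
print(r.current_t(),np.round(r.current_contact_force(),2),np.round(r.current_tool_pos(),4),r.current_ee_rot())
crop(im,140,270,90,75,8,"pics/side3.png")
E
```

```text
[-0.71  0.    0.03] [0.5043 0.3415 0.0319]
9.5833 0.14722961380286315 [-1.33 -0.61  6.66] [0.5042 0.3415 0.032 ]
10.2833 [-0.03 -1.73 -2.99] [0.5032 0.3408 0.1299] [ 9.99901535e-01  1.40088975e-02 -7.15255201e-04  3.98566236e-04]
```

View pics/side3.png

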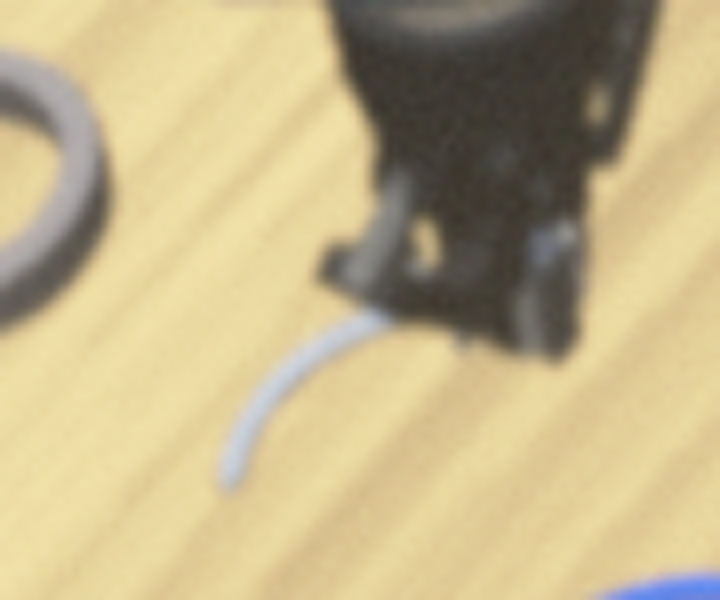

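```bash
python3 - <<'E'
from h import *
t=pickle.load(open("pics/top2.pkl","rb"));s=pickle.load(open("pics/side0.pkl","rb"))
print("top staple", back(t,uc([(397,286),(395,370),(396,328)],(240,130),7),.097))
print("strap end corners",back(t,uc([(343,422),(442,424)],(240,130),7),.08), "lugs",back(t,uc([(325,131),(479,137)],(240,130),7),.09))
print("side staple ends", back(s,uc([(380,208),(437,226)],(210,150),7),.097))
L=np.array([[.095,.115,.08],[.095,-.115,.08],[-.095,-.115,.08],[-.095,.115,.08]])
us=uc([(70,320),(372,57),(726,190),(450,492)],(210,150),7)
f=lambda p:(proj(s,L@Rz(p[2]).T+[p[0],p[1],0])-us).ravel()
a=least_squares(f,[.58,-.06,0]);print(a.x,a.fun.round(2))
print("cheeks top",back(t,uc([(527,358),(480,398),(522,327),(455,388)],(240,130),7),.09))
for im in(t,s):
    C=im["camera_from_world"]; print("cam",-C[:3,:3].T@C[:3,3])
E
```

```text
top staple [[ 0.59730512 -0.06296981  0.097     ]
 [ 0.56741381 -0.06256337  0.097     ]
 [ 0.58234522 -0.0627664   0.097     ]]
strap end corners [[ 0.5509255  -0.04469194  0.08      ]
 [ 0.55065805 -0.0799972   0.08      ]] lugs [[ 0.65388276 -0.03697902  0.09      ]
 [ 0.65245052 -0.09183631  0.09      ]]
side staple ends [[ 0.59832278 -0.06060872  0.097     ]
 [ 0.57119718 -0.06284832  0.097     ]]
[ 0.58337319 -0.05891088 -0.01537891] [-0.9   0.23 -0.01 -0.31  0.76 -0.21  0.2  -0.03]
cheeks top [[ 0.57330761 -0.10949387  0.09      ]
 [ 0.55881322 -0.09295177  0.09      ]
 [ 0.58437025 -0.10764217  0.09      ]
 [ 0.56226702 -0.08406959  0.09      ]]
cam [ 0.38740969 -0.02712594  1.35115146]
cam [0.08653945 0.71896621 0.81602651]
```

```bash
cat >> h.py <<'E'
ST=np.array([.5835,-.0615,-.018]); E=-.0013; ZU=.032
def tcp_for(phi,zu,ST=ST,E=E,off=(0,0)):
    """TCP pose so that pin handle sits at arc angle phi (eye=0), underside zu above lid"""
    h=st2w(ST,[[.055*np.sin(phi)+off[0],.055*(1-np.cos(phi))+off[1],0]])[0]
    yaw=phi+np.pi/2+ST[2]
    p=h-E*np.array([np.cos(yaw),np.sin(yaw),0]); p[2]=.08+zu+ZU
    return p,qd(yaw)
E
python3 - <<'E'
from cell import r, optics
from h import *
p,q=tcp_for(-2.45,.03); print(p,q,r.inverse_kinematics(p,q))
pe,qe=tcp_for(-1.25,.001); print(r.inverse_kinematics(pe,qe))
r.move_to(p+[0,0,.04],q); r.move_linear(p,vel=.15)
r.sleep(.15)
print(r.current_t(),np.round(r.current_contact_force(),2),np.round(r.current_tool_pos()-p,4),np.round(r.current_ee_rot(),4))
for n in ("top","side"):
    im=optics.get_image(n); pickle.dump(im,open(f"pics/{n}4.pkl","wb"))
    P=r.current_tool_pos(); np.save("tcp4.npy",np.r_[P,r.current_ee_rot()])
    crop(im,*((210,140,110,90,7) if n=="side" else (240,130,110,95,7)),f"pics/{n}4.png")
E
```

```text
[ 0.48633264 -0.095835    0.142     ] [ 0.90105437 -0.43370614  0.          0.        ] [-2.88511352e-01  4.07671442e-01  1.88938760e+00 -4.44089210e-16
  8.44533614e-01  2.17948865e+00]
[-2.86841021e-01  5.46476327e-01  1.74383391e+00 -4.44089210e-16
  8.51282419e-01  9.81158979e-01]
12.4667 [-0.63  0.84 -1.44] [0.0006 0.     0.001 ] [ 9.011e-01 -4.336e-01  8.000e-04 -1.000e-04]
```

View pics/top4.png

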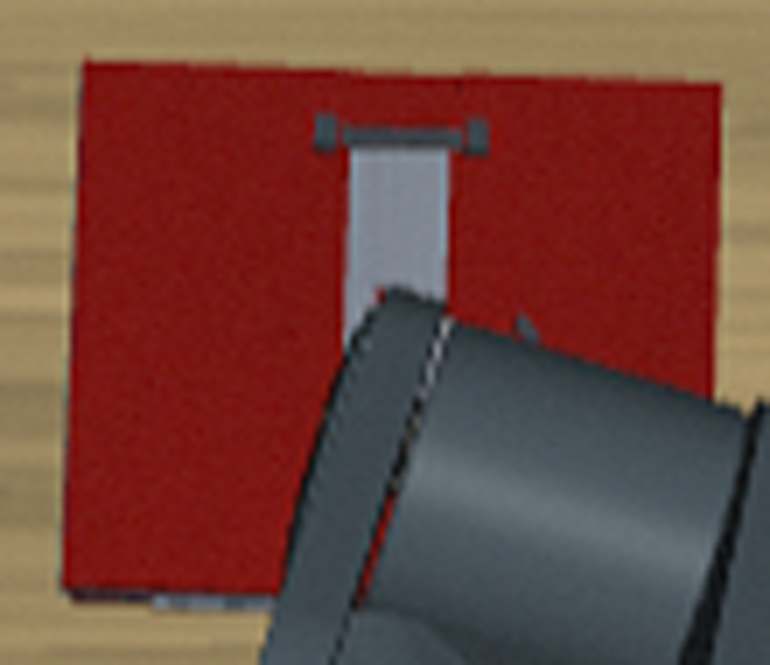

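View pics/side4.png

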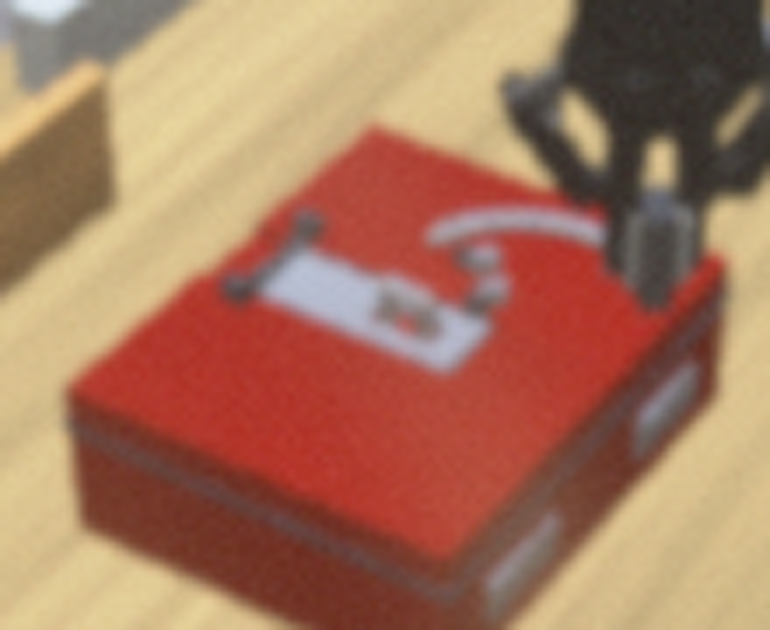

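```bash
python3 - <<'E'
from h import *
s=pickle.load(open("pics/side4.pkl","rb")); d=np.load("tcp4.npy"); 
yaw=2*np.arctan2(d[4],d[3]); print(yaw)
def pinw(e,P): return np.atleast_2d(P)@Rz(yaw).T+[d[0]+e*np.cos(yaw),d[1]+e*np.sin(yaw),d[2]-ZU]
G,B,Y=(0,255,0),(255,0,0),(0,255,255)
a=np.linspace(.6,2.2,40)
def arcs(e): 
    out=[]
    for rr,z in((.059,.004),(.051,.004)):
        out.append(np.c_[rr*np.sin(a),.055-rr*np.cos(a),np.full(40,z)])
    return [(pinw(e,o),G) for o in out]+[(pinw(e,pinpt(a)),Y)]
print(proj(s,pinw(-.0013,pinpt(2.2))))
st=[(st2w(ST,[[x,y,z] for y,z in((-.0135,-.005),(-.0135,.014),(.0135,.014),(.0135,-.005))]),B) for x in(-.004,.004)]
crop(s,255,160,60,40,13,"pics/o4.png",arcs(-.0013)+st)
crop(s,255,160,60,40,13,"pics/o4raw.png")
E
```

```text
-0.8971024162582044
[[271.07547064 173.73741434]]
```

View pics/o4.png

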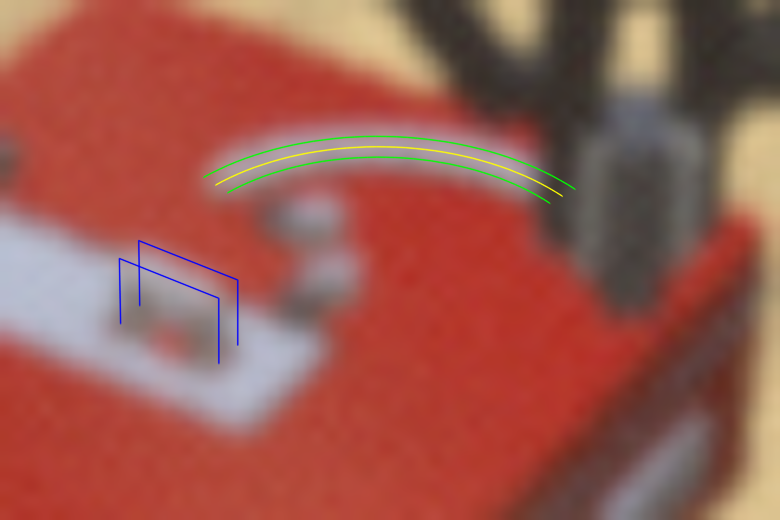

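View pics/o4raw.png

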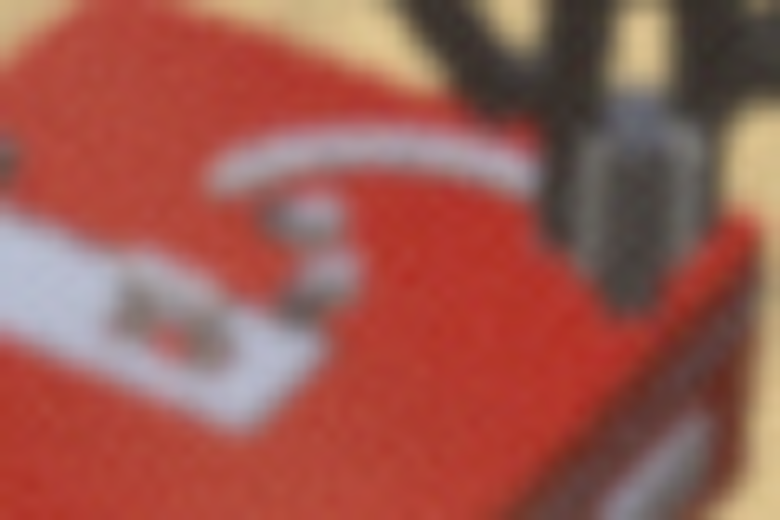

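```bash
python3 - <<'E'
from h import *
s=pickle.load(open("pics/side4.pkl","rb"))
def draw(S,name):
    c=[]
    cl=[(-.0095,z) for z in np.linspace(-.005,.010,6)]+[(y,.010) for y in np.linspace(-.0095,.0095,8)]+[(.0095,z) for z in np.linspace(.010,-.005,6)]
    th=np.linspace(0,2*np.pi,13)
    for i,(y,z) in enumerate(cl):
        horiz=6<=i<14
        ring=np.array([[.004*np.cos(t),y+(0 if horiz else .004*np.sin(t)),z+(.004*np.sin(t) if horiz else 0)] for t in th]); c.append((st2w(S,ring),(255,0,0)))
    c.append((st2w(S,[[-.018,-.07,-.005],[-.018,.032,-.005],[.018,.032,-.005],[.018,-.07,-.005]]),(0,255,0)))
    for y0 in(-.0155,): pass
    L=np.array([[.095,-.095],[.095,.115],[-.095,.115]])
    c.append((st2w(S,[[-.115,.095,-.005],[.115,.095,-.005],[.115,-.095,-.005]]),(0,255,0)))
    crop(s,255,160,60,40,13,name,c)
draw(ST,"pics/o5a.png")
draw(np.array([.5833,-.0595,-.018]),"pics/o5b.png")
t=pickle.load(open("pics/top2.pkl","rb"))
E
```

```text
(no output)
```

View pics/o5a.png

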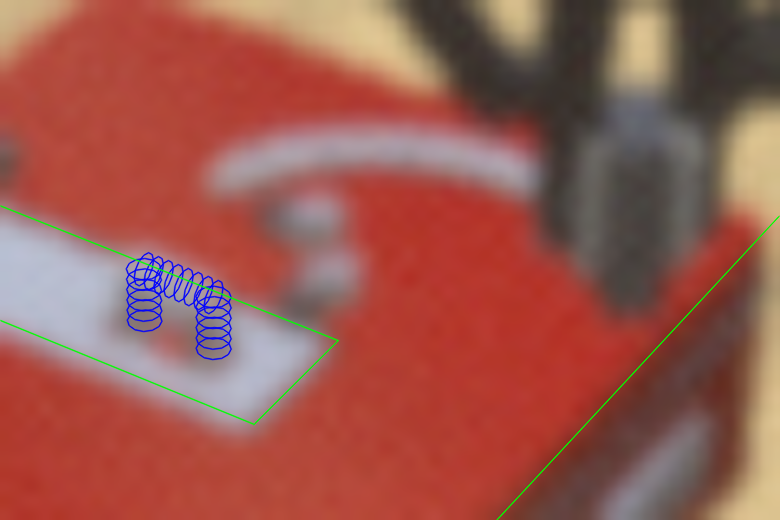

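View pics/o5b.png

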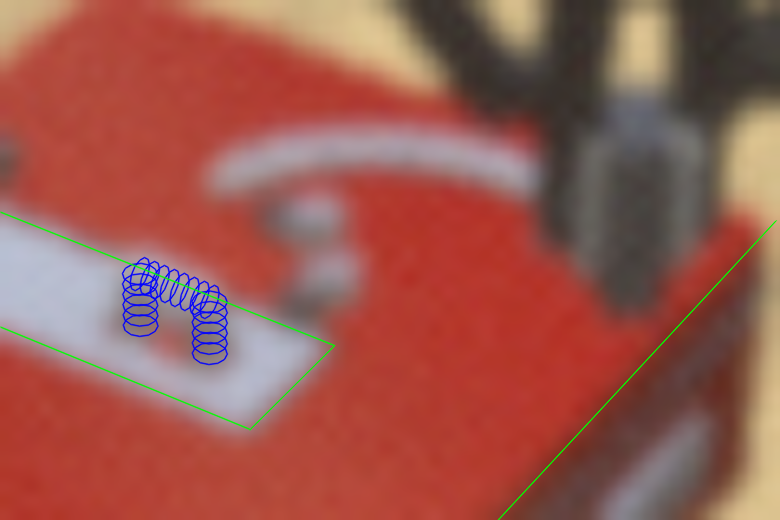

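```bash
cat > fit.py <<'E'
from h import *
def sat(im):
    p=cv2.GaussianBlur(im["pixels"].astype(np.float32),(0,0),.5); return p[:,:,0]-(p[:,:,1]+p[:,:,2])/2
def render(im,polys,x0,y0,w,h,k=8,sig=.8):
    m=np.zeros((h*k,w*k),np.float32)
    for P in polys:
        uv=((proj(im,P)-[x0,y0]+.5)*k-.5); cv2.fillPoly(m,[np.round(uv*16).astype(np.int32)],1.,shift=4)
    m=cv2.GaussianBlur(m,(0,0),sig*k)
    return cv2.resize(m,(w,h),interpolation=cv2.INTER_AREA)
def fitshift(im,polyf,x0,y0,w,h,W,n,sig=(.6,1.6)):
    """polyf(params)->polys; linear intensity model per-fit"""
    I=sat(im)[y0:y0+h,x0:x0+w]
    def res(p):
        m=render(im,polyf(p[:n]),x0,y0,w,h,sig=p[n]); A=np.c_[m[W],np.ones(W.sum())]
        c=np.linalg.lstsq(A,I[W],rcond=None)[0]; return A@c-I[W]
    from scipy.optimize import minimize
    best=minimize(lambda p:(res(np.r_[p[:n]/1000,np.clip(p[n],*sig)])**2).mean(),np.r_[np.zeros(n),1.0],method="Nelder-Mead",options=dict(initial_simplex=np.r_[[np.r_[np.zeros(n),1.]],np.c_[np.eye(n)*1.5,np.ones(n)],[np.r_[np.zeros(n),1.3]]],xatol=.02,fatol=1e-3))
    return best.x,best.fun,I[W].var()
E
python3 - <<'E'
from fit import *
s=pickle.load(open("pics/side4.pkl","rb")); d=np.load("tcp4.npy"); yaw=2*np.arctan2(d[4],d[3])
x0,y0,w,h=255,160,60,40
yy,xx=np.mgrid[0:h,0:w]; cx,cy=(xx+.5)*13,(yy+.5)*13
Ws=(cx<350)&(cy>195)&(cy<450)&~((cx>250)&(cy<325))&~((cx>100)&(cx<255)&(cy>225)&(cy<375))&~((cx<30)&(cy<205))
def strap(p):
    S=ST+[p[0],p[1],0]; return [st2w(S,[[-.018,-.07,-.005],[-.018,.032,-.005],[.018,.032,-.005],[.018,-.07,-.005]])]
rs=fitshift(s,strap,x0,y0,w,h,Ws,2); print("strap (world dx,dy mm vs ST)",rs)
Wp=(cx>180)&(cx<520)&(cy>95)&(cy<220)&~((cx>245)&(cy>180))
def sil(im,P,rad):
    # tube silhouette polygon in image: build via offset in camera-perp direction
    C=im["camera_from_world"]; o=-C[:3,:3].T@C[:3,3]
    T=np.gradient(P,axis=0); V=P-o; N=np.cross(T,V); N/=np.linalg.norm(N,axis=1)[:,None]
    return np.r_[P+N*rad[:,None],(P-N*rad[:,None])[::-1]]
a=np.linspace(.55,2.2,60); rad=np.interp(a,[0,2.08,2.2],[.004,.004,.0025])
def pin(p):
    P=pinpt(a)@Rz(yaw).T+[d[0]+E*np.cos(yaw)+p[0],d[1]+E*np.sin(yaw)+p[1],d[2]-ZU]; return [sil(s,P,rad)]
rp=fitshift(s,pin,x0,y0,w,h,Wp,2); print("pin (world dx,dy mm vs kin)",rp)
# top view strap
t=pickle.load(open("pics/top2.pkl","rb")); X0,Y0=240,130; yy,xx=np.mgrid[0:95,0:110]; cx,cy=(xx+.5)*7,(yy+.5)*7
Wt=(cx>310)&(cx<480)&(cy>165)&(cy<455)&~((cx>360)&(cx<430)&(cy>265)&(cy<395))&~((cx>438)&(cy>355)&(cy<425))
def strap3(p):
    S=ST+[p[0],p[1],p[2]*10]; return [st2w(S,[[-.018,-.07,-.005],[-.018,.032,-.005],[.018,.032,-.005],[.018,-.07,-.005]])]
print("top strap dx dy dyaw(e-2)",fitshift(t,strap3,X0,Y0,110,95,Wt,3))
W3=(cx>30)&(cx<750)&(cy>30)&(cy<620)&~((cx>290)&(cx<560)&(cy>90)&(cy<450))&~((cy>570))
def lid(p):
    S=ST+[p[0],p[1],p[2]*10]; return [st2w(S,[[-.115,-.095,-.005],[.115,-.095,-.005],[.115,.095,-.005],[-.115,.095,-.005]])]
print("top lid",fitshift(t,lid,X0,Y0,110,95,W3,3))
E
```

```text
strap (world dx,dy mm vs ST) (array([-0.61772385,  1.62366458,  1.25993843]), np.float64(87.51118490123977), np.float32(2785.27))
pin (world dx,dy mm vs kin) (array([-0.16482211,  0.30106443,  0.91601217]), np.float64(338.7515016080013), np.float32(1376.9752))
top strap dx dy dyaw(e-2) (array([-0.2664193 , -1.05694537, -0.12333248,  0.48550888]), np.float64(27.87258354007963), np.float32(2848.379))
top lid (array([-0.52617762, -1.22508079, -0.56973694,  0.42336703]), np.float64(9.529808595366712), np.float32(692.6395))
```

```bash
sed -i 's/^ST=np.array.*/ST=np.array([.5831,-.0602,-.020]); E=-.0013; ZU=.032/' h.py
cat > m.py <<'E'
from cell import r, optics
from h import *
def yawnow():
    q=r.current_ee_rot(); return 2*np.arctan2(q[1],q[0])
def goto(phi,zu,comp,off=(0,0),vel=.08):
    p,q=tcp_for(phi,zu,off=off); r.move_linear(p+comp,q,vel=vel)
    return p
def inst(p): 
    a=np.array(r.current_tool_pos())-p; return a
E
python3 - <<'E'
from m import *
comp=np.zeros(3)
p=goto(-2.45,.03,comp,vel=.1); r.sleep(.1); e=inst(p); print(e.round(4),r.current_t())
comp=comp-e
p=goto(-2.45,.012,comp,vel=.1); r.sleep(.1); e=inst(p); comp=comp-e; print(e.round(4),np.round(r.current_contact_force(),2),r.current_t())
p=goto(-2.45,.0025,comp,vel=.05); r.sleep(.1); e=inst(p); comp=comp-e; print(e.round(4),np.round(r.current_contact_force(),2),r.current_t(),comp)
np.save("comp.npy",comp)
im=optics.get_image("side"); pickle.dump(im,open("pics/side6.pkl","wb"))
yaw=yawnow(); P=r.current_tool_pos(); np.save("tcp6.npy",np.r_[P,yaw])
crop(im,255,160,60,40,13,"pics/side6.png")
print("yaw err",yaw-(-2.45+np.pi/2+ST[2]))
E
```

```text
[0.     0.     0.0001] 12.9167
[ 0.0002 -0.0001  0.0002] [ 0.3  -0.12 -3.03] 13.35
[-0.0002  0.0001 -0.0003] [ 0.01  0.14 -2.32] 13.7917 [-3.58740194e-05  1.86211800e-05 -2.01900157e-05]
yaw err 4.361941469710473e-05
```

View pics/side6.png

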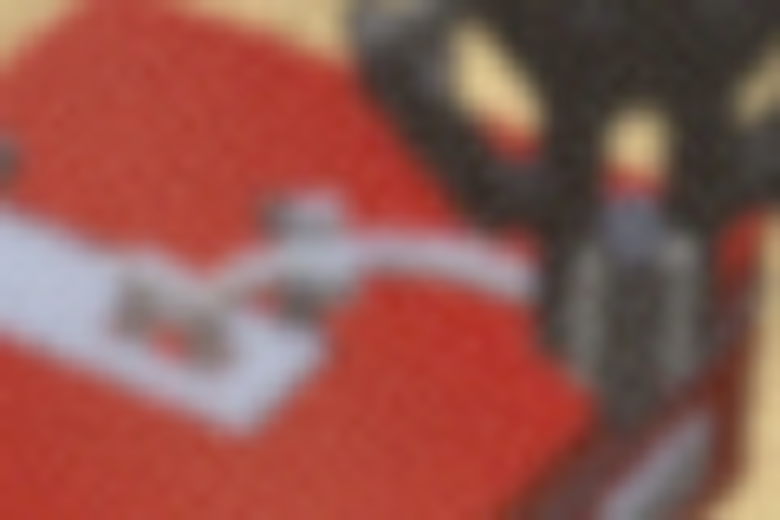

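The bar lies between the cheeks (around (305,250)) with its tip at about (215,290), just before the eye. I'll start along the arc while watching the force.

```bash
python3 - <<'E'
from m import *
comp=np.load("comp.npy")
goto(-2.45,.001,comp,vel=.05); f0=np.array(r.current_contact_force()); print(f0.round(2))
for phi in np.arange(-2.40,-1.94,.06):
    p=goto(phi,.001,comp,vel=.05)
    f=np.array(r.current_contact_force()); e=inst(p)
    print(round(phi,2),f.round(1),(e*1000).round(2),round(r.current_t(),2))
    if np.linalg.norm(f[:2])>6 or abs(f[2]-f0[2])>7: print("STOP"); break
print(phi)
im=optics.get_image("side"); pickle.dump(im,open("pics/side7.pkl","wb")); crop(im,255,160,60,40,13,"pics/side7.png")
E
```

```text
[-0.25 -0.35 -1.9 ]
-2.4 [ 0.4 -0.3 -2.6] [ 0.01 -0.01  0.01] 14.34
-2.34 [-0.1 -0.1 -2.2] [-0.08  0.05 -0.03] 14.59
-2.28 [ 0.1 -0.3 -2.2] [-0.12  0.09 -0.05] 14.84
-2.22 [-0.1  0.  -3. ] [-0.12  0.08 -0.02] 15.09
-2.16 [ 0.6  0.5 -2.1] [-0.13  0.1  -0.04] 15.34
-2.1 [ 1.1  0.1 -2.1] [-0.09  0.1   0.  ] 15.59
-2.04 [ 1.9  0.6 -2.1] [-0.06  0.12  0.01] 15.84
-1.98 [ 1.6  0.7 -1.2] [-0.11  0.18 -0.02] 16.09
-1.9799999999999995
```

View pics/side7.png

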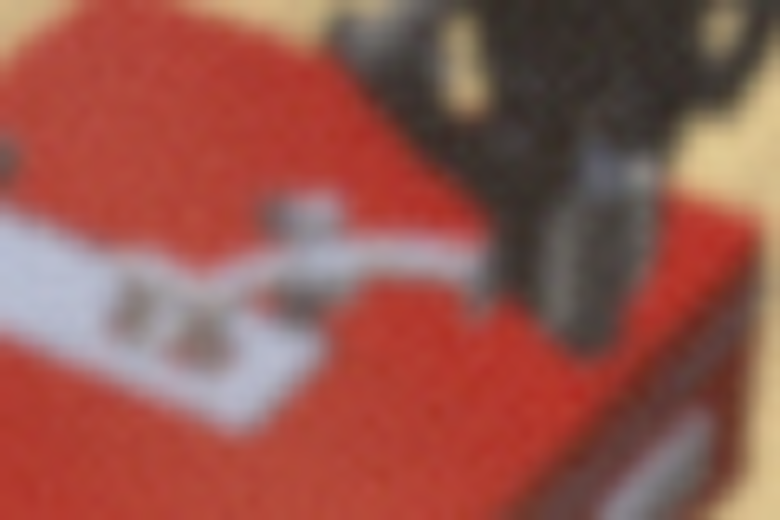

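```bash
python3 - <<'E'
from m import *
comp=np.load("comp.npy"); off=np.array([0,-.0005])
goto(-1.98,.001,comp,off,vel=.05); f0=np.array(r.current_contact_force()); print(f0.round(2))
for phi in np.arange(-1.92,-1.52,.06):
    p=goto(phi,.001,comp,off,vel=.05)
    f=np.array(r.current_contact_force()); e=inst(p)
    print(round(phi,2),f.round(1),(e*1000).round(2),round(r.current_t(),2),off*1000)
    if np.linalg.norm(f[:2])>5 or abs(f[2]+2)>7: print("STOP"); break
    off=off+np.array([-0*f[1],-f[0]])*.00012   # yield along staple y
np.save("off.npy",off)
E
```

```text
[ 1.27 -0.3  -2.33]
-1.92 [-0.8  0.1 -1.8] [-0.24  0.04 -0.15] 16.64 [ 0.  -0.5]
-1.86 [-0.5 -0.9 -1.9] [-0.27  0.08 -0.1 ] 16.89 [ 0.         -0.40684058]
-1.8 [ 1.2  0.3 -2.2] [-0.26  0.09 -0.09] 17.14 [ 0.         -0.34807993]
-1.74 [-0.7 -0.1 -1.6] [-0.31  0.13 -0.12] 17.39 [ 0.         -0.49283361]
-1.68 [ 0.4  1.1 -1.5] [-0.27  0.12 -0.08] 17.64 [ 0.         -0.41197674]
-1.62 [-0.3  0.4 -2. ] [-0.31  0.11 -0.12] 17.89 [ 0.         -0.45803088]
-1.56 [ 1.2 -0.1 -3.1] [-0.25  0.1  -0.09] 18.14 [ 0.        -0.4166712]
```

```bash
cat >> m.py <<'E'
def sdir():
    v=st2w(ST,[[np.cos(-.85),np.sin(-.85),0]])[0]-st2w(ST,[[0,0,0]])[0]; return v
def favg(n=5):
    F=[]
    for _ in range(n): F.append(r.current_contact_force()); r.sleep(.01)
    return np.mean(F,0)
E
python3 - <<'E'
from m import *
comp=np.load("comp.npy"); off=np.load("off.npy"); v=sdir(); print(v)
goto(-1.50,.001,comp,off,vel=.05); f0=favg(); print("base",f0.round(2),r.current_t())
for phi in np.arange(-1.48,-1.14,.015):
    p=goto(phi,.001,comp,off,vel=.04)
    f=favg(4)-f0; e=inst(p)
    print(round(phi,3),f.round(1),"along",round(-f@v,2),(e*1000).round(2),round(r.current_t(),2))
    if -f@v>3 or np.linalg.norm(f)>7: print("STOP"); break
np.save("phi.npy",[phi]); np.save("f0.npy",f0)
im=optics.get_image("side"); pickle.dump(im,open("pics/side8.pkl","wb")); crop(im,255,160,60,40,13,"pics/side8.png")
E
```

```text
[0.76432894 0.64482655 0.        ]
base [ 0.    0.16 -2.62] 18.4333
-1.48 [ 0.1 -0.1  0.2] along -0.04 [-0.2   0.07 -0.05] 18.72
-1.465 [0.  0.2 0.3] along -0.16 [-0.06  0.03 -0.03] 19.0
-1.45 [-0.3 -0.4  0.6] along 0.49 [-0.03  0.03 -0.03] 19.28
-1.435 [-0.3 -0.2  0.3] along 0.39 [0.01 0.02 0.  ] 19.57
-1.42 [ 0.2 -0.5  0. ] along 0.14 [-0.01  0.04 -0.03] 19.85
-1.405 [-0.3 -0.2 -0.1] along 0.38 [-0.02  0.02 -0.03] 20.13
-1.39 [-0.4 -0.3  0.3] along 0.49 [-0.03  0.04 -0.02] 20.42
-1.375 [-2.2 -2.2  1.8] along 3.07 [-0.27 -0.09 -0.06] 20.7
STOP
```

View pics/side8.png

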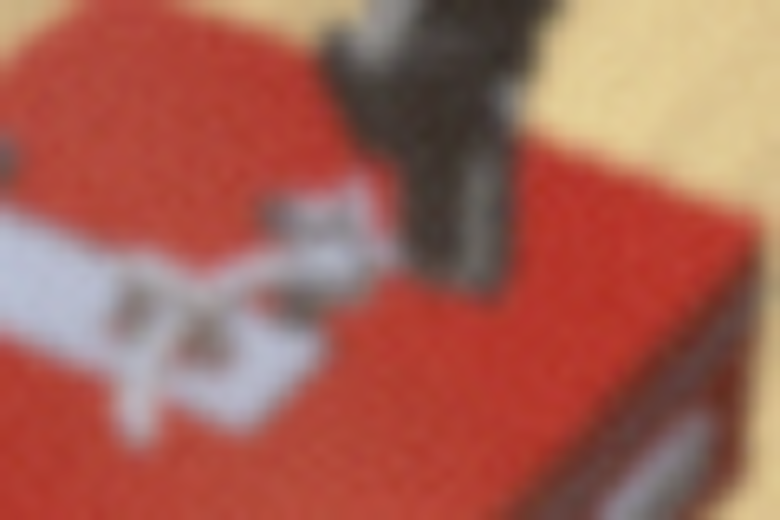

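The collar meets the stop at φ≈-1.38, about 3 mm before nominal and within range. The picture shows the tip through the eye at (135,440) and the collar on the cheeks at about (365,230). Next I press along the stop's x.

```bash
python3 - <<'E'
from m import *
comp=np.load("comp.npy"); off=np.load("off.npy"); v=sdir(); f0=np.load("f0.npy"); phi=np.load("phi.npy")[0]
p,q=tcp_for(phi,.001,off=off); s=0
for i in range(14):
    f=favg(4)-f0; a=-f@v; print(i,round(s*1000,2),f.round(1),"along",round(a,2),round(r.current_t(),2),np.round((np.array(r.current_tool_pos())-p)*1000,2))
    if a>9.3: break
    s+=np.clip((10-a)/10*.001,.0001,.0004); r.move_linear(p+comp+v*s,q,vel=.02)
t0=r.current_t()
while r.current_t()-t0<.75:
    r.sleep(.08); f=favg(4)-f0; print("hold",f.round(1),round(-f@v,2),round(r.current_t()-t0,2))
np.save("s.npy",[s])
E
```

```text
0 0 [-2.5 -2.1  1.1] along 3.32 20.78 [-0.24 -0.08 -0.07]
1 0.4 [-4.7 -3.7  2.7] along 5.95 21.07 [-0.18 -0.   -0.08]
2 0.8 [-6.8 -6.3  3.6] along 9.27 21.35 [-0.1   0.06 -0.06]
3 0.9 [-7.4 -6.4  3.5] along 9.75 21.63 [-0.08  0.05 -0.04]
hold [-6.9 -6.5  3.6] 9.53 0.12
hold [-7.4 -6.4  3.9] 9.74 0.23
hold [-6.6 -6.5  3.5] 9.21 0.35
hold [-6.6 -6.7  3.6] 9.4 0.47
hold [-6.7 -6.7  4.5] 9.4 0.58
hold [-6.9 -6.7  3.9] 9.62 0.7
hold [-7.4 -6.8  3.9] 10.03 0.82
```

```bash
python3 - <<'E'
from m import *
comp=np.load("comp.npy"); off=np.load("off.npy"); v=sdir(); f0=np.load("f0.npy"); phi=np.load("phi.npy")[0]
p,q=tcp_for(phi,.001,off=off)
r.move_linear(p+comp-v*.0001,q,vel=.02); print((favg()-f0).round(1),r.current_t())
for dz in(.0005,.001,.0014):
    r.move_linear(p+comp-v*.0001-[0,0,dz],q,vel=.02); f=favg()-f0; print(dz,f.round(1))
    if f[2]>4: break
im=optics.get_image("side"); crop(im,255,160,60,40,13,"pics/side9.png")
r.set_gripper(.3,20); print("open",r.current_opening(),favg().round(1),r.current_t())
im=optics.get_image("side"); crop(im,255,160,60,40,13,"pics/side10.png")
E
```

```text
[-3.  -3.1  0.9] 22.7417
0.0005 [-3.7 -3.5  3. ]
0.001 [-4.4 -3.6  3.6]
0.0014 [-5.9 -3.4  8.1]
open 0.3001984090503235 [ 0.3 -0.2  0. ] 23.9917
```

View pics/side10.png

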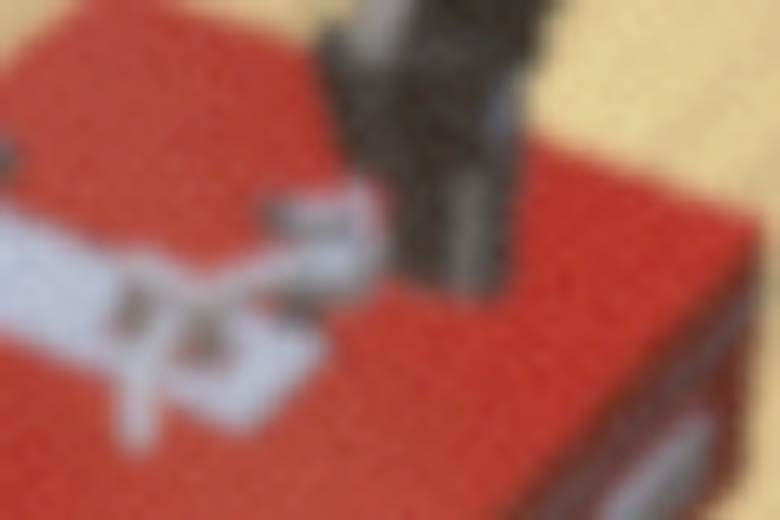

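The fingers are off with no contact force, and the pin stands in place with its tip at (135,440). I retreat straight up and look again.

```bash
python3 - <<'E'
from m import *
P=np.array(r.current_tool_pos())
r.move_linear(P+[0,0,.02],vel=.05); print(favg().round(1))
r.move_linear(P+[0,0,.14],vel=.2); print(r.current_t())
r.move_to([.3,-.4,.25],qd(-.3)); print(r.current_t(),favg().round(1))
for n in ("top","side"):
    im=optics.get_image(n); pickle.dump(im,open(f"pics/{n}11.pkl","wb"))
    crop(im,*((210,140,110,90,7) if n=="side" else (240,130,110,95,7)),f"pics/{n}11.png")
cv2.imwrite("pics/top11full.png",pickle.load(open("pics/top11.pkl","rb"))["pixels"][:,:,::-1])
E
```

```text
[-0.2  0.2 -0.3]
25.3833
26.7833 [ 0.2 -0.5 -0. ]
```

View pics/top11.png

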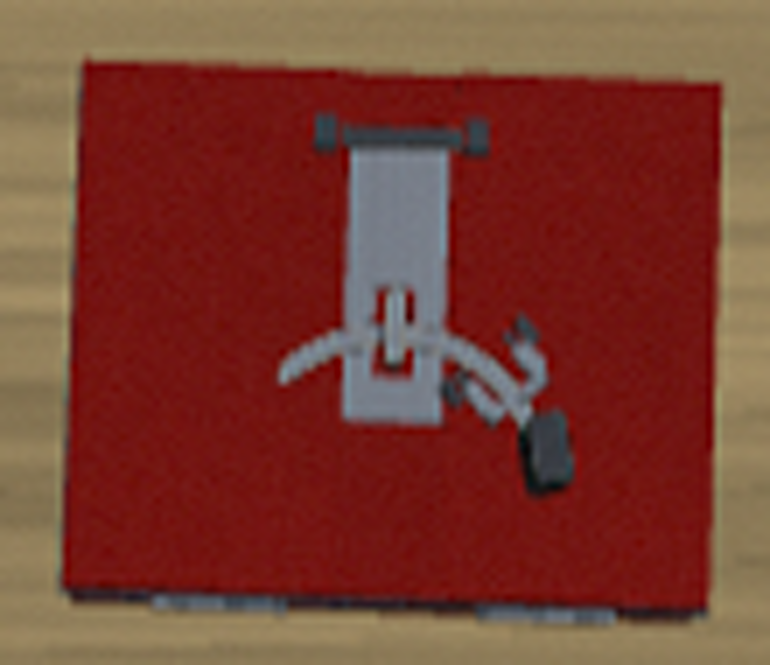

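View pics/side11.png

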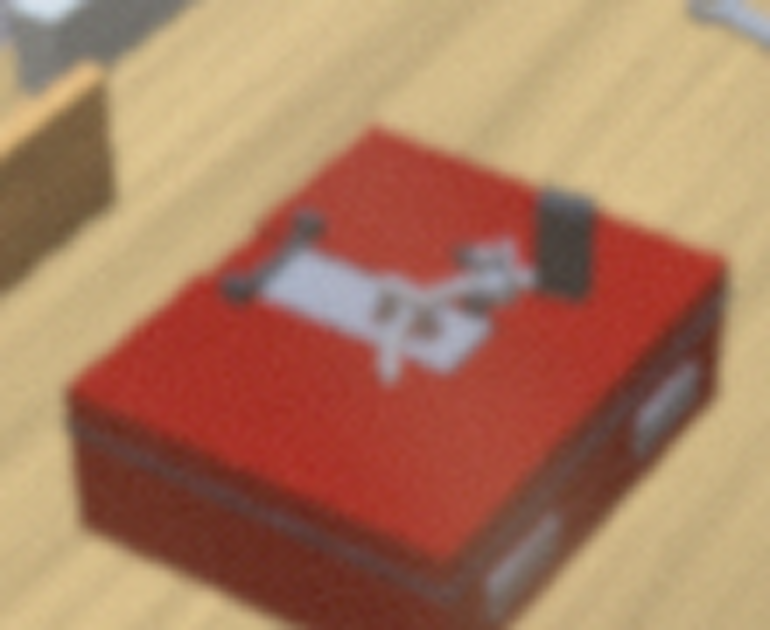

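View pics/top11full.png

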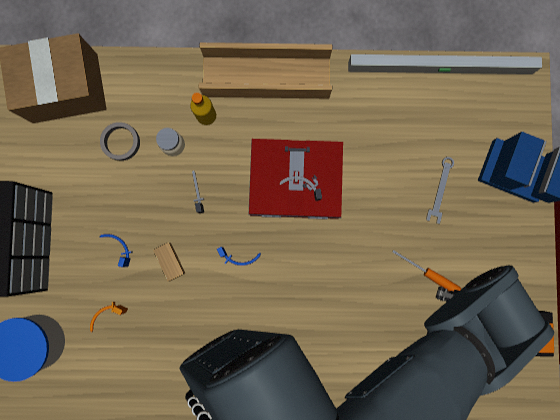

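```bash
python3 - <<'E'
from h import *
off=np.load("off.npy");phi=np.load("phi.npy")[0]
p,q=tcp_for(phi,0,off=off); yaw=phi+np.pi/2+ST[2]; h=st2w(ST,[[.055*np.sin(phi)+off[0],.055*(1-np.cos(phi))+off[1],0]])[0]
P=[h[0],h[1],yaw,.08]
G=(0,255,0)
c=[(pin2w(P,pinpt(np.linspace(0,2.2,40))),G),(pin2w(P,HT[[0,1,2,3,0]]),G),(pin2w(P,HT[[4,5,6,7,4]]),G),(pin2w(P,[[.055*np.sin(.47)-w*np.sin(.47),.055*(1-np.cos(.47))+w*np.cos(.47),z] for w,z in((-.013,0),(.013,0),(.013,.016),(-.013,.016),(-.013,0))]),G)]
t=pickle.load(open("pics/top11.pkl","rb"));s=pickle.load(open("pics/side11.pkl","rb"))
crop(t,275,165,55,40,14,"pics/f_t.png",c);crop(s,255,155,55,40,14,"pics/f_s.png",c)
a=cv2.imread("pics/f_t.png");b=cv2.imread("pics/f_s.png");cv2.imwrite("pics/f.png",cv2.resize(np.vstack([a,b]),(412,600)))
E
```

```text
(no output)
```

View pics/f.png

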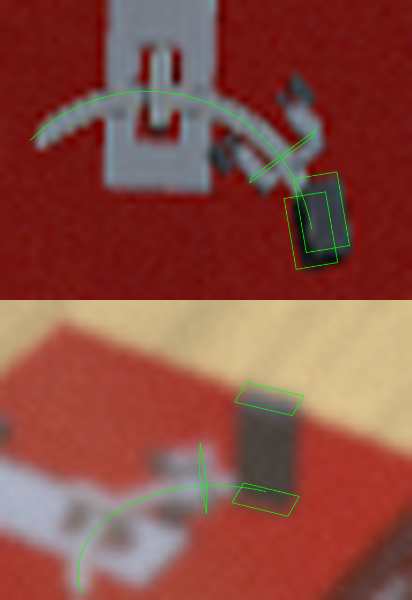

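```bash
python3 - <<'E'
from cell import r
print(r.current_t(), r.hand_in())
E
```

```text
the job is handed in; nothing more can be done
26.925 None
```

The chest is locked and the job is handed in at 26.9 s of the 64 s allowed; the hand-in returned no verdict.

- **Strap:** I pressed it down with the closed fingers, peaking at 7.9 N. It met the lid at about 0.0795 m and lies flat in both final views.
- **Pin:** I gripped the steel curved pin by its handle and took it along its arc through the eye. The largest sideways force was about 2 N.
- **Stop:** The collar met the stop about 3 mm before its nominal origin, within the ±7 mm range.
- **Pressing home:** I held 9.2–10.0 N along the stop's x for 0.8 s. The peak net force read at the wrist was about 11 N during the press. It was also about 11 N just before release, while I seated the pin on the lid. The staple and stop forces themselves cannot be read separately.
- **Release:** After I opened the fingers and lifted away, the force read about zero. The final views show the pin flat with its handle upright, its tip through the eye and its collar at the cheeks. The other objects appear unmoved.

**Disagreements:** The two cameras differed by about 3–4 mm. I lined the pin up with the staple in the side view and shifted it about 0.4 mm on the contact force. In the last top view the model overlay sits about 1 px off the pin, which I put down to camera calibration.

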